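# Index the egg sled to the candling lamp and hold it in the notch

## Robot

A 7-joint arm with a two-finger parallel gripper is mounted at the origin on a cart in front of the work surface, level with it; the furniture and walls round the work are solid. World frame = base frame: x ahead of the robot, y to its left, z up, the work surface at z = 0. Lengths are in m, angles in rad, forces in N, time in s.
With the tool pointing down it reaches from about 0.425 to 0.925 m from the base axis. Payload 6.8 kg.
Tool frame: the origin (TCP) lies between the finger pads; the fingertips stand 14 mm ahead of it and the grasp point (between the pads) lies 5 mm behind it (arm.tip_extent is the z of the fingertips in the tool frame, in m); z points along the fingers, y is the line along which they close (so a half turn about z gives the same grasp; the last joint's range is limited). The gripper opens to 85 mm and grips with 20 to 120 N. Pads are 22 mm wide; open, the fingers measure 114 mm over their backs; the gripper's body (76 mm by 85 mm) begins 54 mm behind the grasp point. The pads swing forward as they close: fully open they stand 13 mm farther back than shut.
Start: joints at [-1.229, 0.477, 0.022, 1.555, -0.011, 1.109, -0.083], TCP at [0.293, 0.608, 0.213] pointing down, gripper open.
Joint ranges: [-2.96, 2.96], [-0.34, 2.1], [-1.41, 1.46], [0.24, 2.44], [-1.37, 4.51], [0.17, 1.92], [-2.96, 2.96]. Speed limits (rad/s): [2.39, 2.39, 3.14, 3.14, 3.14, 3.14, 3.14].

## Interface

Orientations are given as a unit quaternion [w, x, y, z].
In Python, from bench import arm gives the robot as it stands.
- The arm moves only by the tool move_arm, never from a script. Its arguments are lists of equal length, an entry for each row: "translation": the shift along the tool's x, y, z in cm, a list of three; "spin": the turn about the tool's z in degrees; "gripper": the finger opening in cm, from 0 to 8.54. In form: {"translation": [[x, y, z], ...], "spin": [spin, ...], "gripper": [gripper, ...]}. A call has 1 to 5 rows; each row is the pose to reach, as a shift and turn from the pose commanded when the call began, along the tool's axes at that moment; what a row does not reach only later rows make up. A row lasts 1/10 s, in which the tool goes at most 50 mm and 8.59 degrees, less where a joint would pass 70% of its speed; a pose out of reach is approached as far as the arm can. A call with a gripper value outside its range is refused whole. The fingers move at their own pace and stop on an object; "force" is the grip in N (left out, the last holds). Time passes only in rows, so rows that repeat a pose let the fingers close. It gives the time, the measured TCP pose, the force, the opening and the grip force at its end, in the units of the state.
- arm.observe(): the state, without advancing time (a new reading comes with each control period).
- arm.snapshot(name): name is "scene" or "top" or "wrist"; returns the picture (384x512x3 uint8, red, green, blue); there is no depth.
- arm.camera_model(name): a dict with "camera_matrix" (3x3 intrinsics, pixels), "cam_to_world" (4x4, takes a point from camera to world coordinates); the wrist camera has in their place "hand_eye" (4x4, takes a point from camera to tool coordinates, whose origin is the TCP and whose axes are the flange's). Camera axes: x right, y down, z forward; pixel columns grow to the right and rows downward; lengths in m; the calibration is good to about 2 mm. A picture is of the moment at which its call begins: read the wrist's pose just before it. camera_model takes no time and is no camera call.
- arm.finish_job(): hands the job in; it is judged then, once.
The state is a dict: "time": time; "joint_pos": joint angles; "joint_velocities": joint speeds; "joint_efforts": joint torques, N m; "position": TCP position; "tool_rot": TCP orientation; "wrist_force": force on the tool from outside, world axes, zero at the start; "ft_torque": the same for the moment, N m; "opening": finger opening in m; "finger_force": force on a finger pad.
Only numpy, scipy, OpenCV 4.12 (cv2) and the standard library are available. Lean on these libraries where they do the work, as an engineer would, in place of code of your own. Each camera call takes 0.05 s, during which the arm holds its last target. There are 200 camera calls.

## Task

Take the blue egg sled by its black upright handle and slide it along the rail until the egg stands under the black shade in front of the candling lamp and the spring ball of the lamp's red index block clicks into the notch of the sled (the ball of the green block, at the magnifier, may click by on the way: that is not the place). Finish while holding: keep the handle in the grip, with the sled at rest and the ball fully home in the notch, and do not let go. Keep the arm off the lamp and magnifier stations and leave the other things on the bench where they are.

Things in the scene. Friction and masses are not known exactly. Their poses are not given: they have to be found in the camera images.
- rail: Fixed aluminium plate 75 x 420 x 8 mm with a steel rail and a black stop at each end; origin at the centre of its underside. Axes: y along the rail towards growing sled joint (to the robot's left), x square to it, away from the robot, z up. Turned by up to 0.2 rad.
- sled (a joint): Position of the blue sled along the rail, m: 0 at the right-hand end of its travel, 0.300 at the left-hand end (hard stops); sled centre in rail coordinates: y = joint - 0.150. Starts between 0 and 0.03. The sled (0.3 to 0.5 kg) runs with about 1 N of friction and is carried by the rail.
- sled_handle (a point): Grasp point on the sled's black upright handle, a fin 14 mm thick along y, 26 mm along x, from z = 26 mm (blue arm below it) to its top at z = 75 mm; the point is on its mid-plane at z = 55 mm, 85 mm from the rail's centre line on the robot's side. Axes as the rail's. The egg (top at z = 75 mm) stands on the centre line at the same y.
- sled_mark (a point): Far end of the white line across sled and arm, z = 26 mm, at the y of notch, handle and egg. Axes as the rail's. Below it runs a steel strip, notch at its centre, ramped ends 28 to 38 mm out. A ball on the ramp pushes back with some 4 N, on the flat it hardly drags; from about 5 mm before the notch it draws the sled in, and to leave the notch takes some 10 N.
- lamp_station_mark (a point): Near end of the white line on the lamp station's RED index block, z = 26 mm, in line with its spring ball: ball home = this and sled_mark at the same y (within 2 mm). A black shade plate (104 mm along y, z = 85 to 88 mm) reaches over the rail to 17 mm on the robot's side of its centre line, 55 mm from the handle's far face. A white line on its top marks the ball's y. May come first or second. Axes as the rail's.
- loupe_station_mark (a point): The same point on the GREEN index block of the magnifier station, which has a spring ball too and an upright round magnifier, top at z = 87 mm, behind the rail. Not the place to stop. The two stations stand 100 to 160 mm apart, the marks at joint values of about 0.095 to 0.125 and 0.225 to 0.255. Axes as the rail's.
- lamp_station: The fixed lamp station: plate 150 x 94 x 8 mm behind the rail with red index block, white candling lamp pointing at the rail, and black shade; origin on the rail's centre line at bench level, at the y of its ball. Axes as the rail's.
- loupe_station: The fixed magnifier station: plate 150 x 94 x 8 mm behind the rail with green index block and magnifier; origin on the rail's centre line at bench level, at the y of its ball. Axes as the rail's.
- beaker: Bystander: foil-covered glass beaker, 105 x 111 x 116 mm, loose; origin at the centre of its underside.
- bottle: Bystander: amber dropper bottle, 34 mm wide, 107 mm high, loose; origin at the centre of its underside.
- dish: Bystander: petri dish, 61 mm wide, 15 mm high, loose; origin at the centre of its underside.
- roll: Bystander: roll of tape lying flat, 103 mm wide, 25 mm high, loose; origin at the centre of its underside.
- flask: Bystander: small conical flask, 62 mm wide, 104 mm high, loose; origin at the centre of its underside.
- clock: Bystander: white lab timer, 66 x 66 x 20 mm, loose; origin at the centre of its underside.

How it is judged:
By the outcome, as a careful person would: the job done as asked, in the order asked, and still so for the second after the job is handed in, while the arm keeps its last pose, push and grip.
It also fails if it takes over 51 s, if anything falls off the work surface, if the arm or the gripper's body presses on something with over 40 N, if the wrist force passes 120 N, or if a joint passes its speed limit or range.

## Working session

There is one attempt and no reset: what is moved stays moved. The work goes in short steps, Python scripts to look and compute and a tool call to move; the robot and the scene stay as the last step left them, time stands still between calls to the robot, and variables do not carry over. Pictures are saved under pics/ and viewed, at most 10 in all, crops included, and the job is handed in when it is done.

Besides the shell and the picture viewer there is one more tool, called in YAML: its name, and indented under it one key for each argument. move_arm: Moves the arm, as the interface text tells. Its arguments: {"type":"object","properties":{"translation":{"type":"array","items":{"type":"array","items":{"type":"number"}}},"spin":{"type":"array","items":{"type":"number"}},"gripper":{"type":"array","items":{"type":"number"}},"force":{"type":"number"}},"required":["translation","spin","gripper"]}

```bash
mkdir -p pics; cat > h.py <<'E'
from bench import arm
import numpy as np, cv2
from scipy.spatial.transform import Rotation as R
def q2R(q): return R.from_quat([q[1],q[2],q[3],q[0]]).as_matrix()
def snap(n,f):
    s=arm.observe(); im=arm.snapshot(n); cv2.imwrite('pics/'+f,im[:,:,::-1]); return s
def ray(n,uv,z,s=None):
    m=arm.camera_model(n)
    if n=='wrist':
        T=np.eye(4);T[:3,:3]=q2R(s['tool_rot']);T[:3,3]=s['position'];T=T@np.array(m['hand_eye'])
    else: T=np.array(m['cam_to_world'])
    d=T[:3,:3]@np.linalg.inv(m['camera_matrix'])@np.array([uv[0],uv[1],1.]); o=T[:3,3]
    return o+d*(z-o[2])/d[2]
E
python3 - <<'E'
from h import *
s=snap('top','top0.png');snap('scene','sc0.png')
a=cv2.imread('pics/top0.png');cv2.imwrite('pics/top0b.png',cv2.resize(a,(800,600),interpolation=cv2.INTER_CUBIC))
print(s['position'],s['tool_rot'],q2R(s['tool_rot']).round(3),arm.tip_extent)
for n in('top','scene'):print(np.array(arm.camera_model(n)['cam_to_world']).round(3))
E
```

```text
[0.29322267 0.60726192 0.21200513] [-1.26021304e-04  2.22990559e-01  9.74820139e-01 -9.44076028e-04] [[-0.901  0.435 -0.001]
 [ 0.435  0.901 -0.002]
 [-0.    -0.002 -1.   ]] 0.014
[[ 0.023 -0.992  0.124  0.367]
 [-1.    -0.023  0.003  0.052]
 [ 0.    -0.124 -0.992  1.397]
 [ 0.     0.     0.     1.   ]]
[[ 0.691 -0.273  0.67  -0.361]
 [-0.723 -0.274  0.634 -0.785]
 [ 0.01  -0.922 -0.386  0.575]
 [ 0.     0.     0.     1.   ]]
```

View pics/top0b.png

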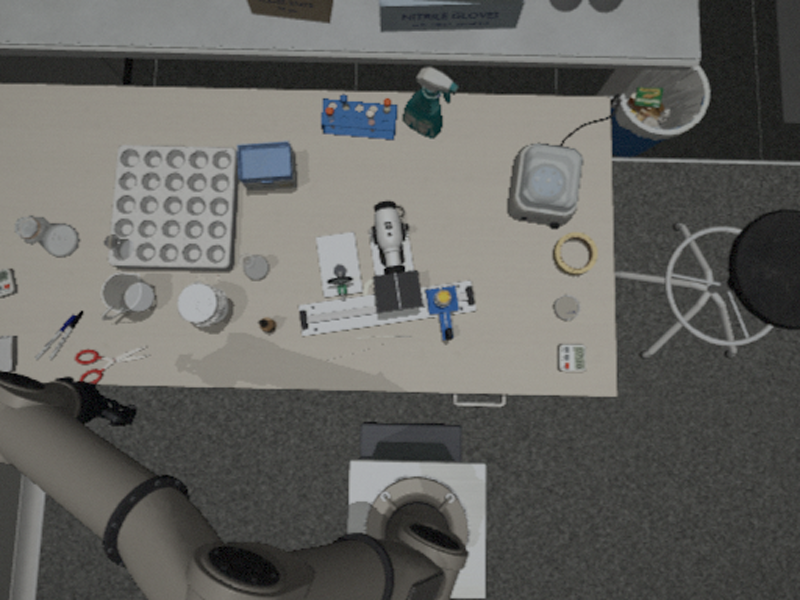

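View pics/sc0.png

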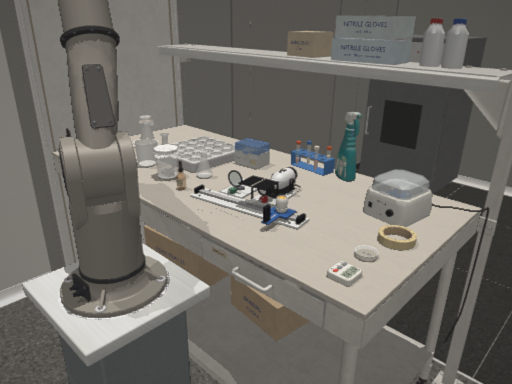

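The top view (800x600 scale) shows the handle near (447,334), the egg at (443,298), the shade near (398,293), and the rail stops at (304,320) and (471,293). The lamp comes first. I'll zoom in.

```bash
python3 - <<'E'
from h import *
a=cv2.imread('pics/top0.png')[165:225,185:310];cv2.imwrite('pics/crop.png',cv2.resize(a,None,fx=6.4,fy=6.4,interpolation=cv2.INTER_CUBIC))
k=.64
for n,u,z in(('handle',(447,334),.075),('egg',(443,298),.075),('stopL',(304,320),.015),('stopR',(471,293),.015),('shade',(398,293),.088)):print(n,ray('top',(u[0]*k,u[1]*k),z).round(3))
E
```

```text
handle [ 0.444 -0.06   0.075]
egg [ 0.526 -0.05   0.075]
stopL [0.473 0.275 0.015]
stopR [ 0.547 -0.121  0.015]
shade [0.534 0.053 0.088]
```

View pics/crop.png

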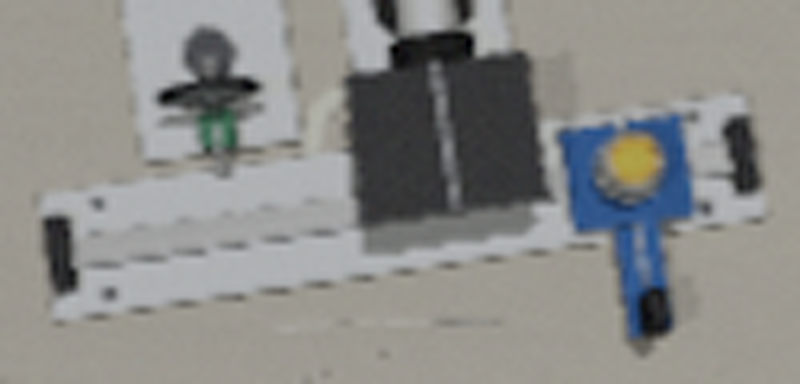

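```bash
cat >> h.py <<'E'
def tgt(p,yaw,s=None):
    "tool-frame shift cm and spin deg to bring TCP to p with tool y along rail y"
    s=s or arm.observe(); M=q2R(s['tool_rot'])
    a=np.arctan2(M[1,1],M[0,1]); w=np.pi/2+yaw-a
    return (M.T@(np.array(p)-s['position'])*100).round(2), round(-np.degrees(w),2)
E
python3 - <<'E'
from h import *
c=lambda u:(u[0]/6.4+185-.42,u[1]/6.4+165-.42)
P={n:ray('top',c(u),z) for n,u,z in(('hand',(654,312),.075),('sL',(60,255),.018),('sR',(742,155),.018),('l1',(435,65),.088),('l2',(455,205),.088))}
for n in P:print(n,P[n].round(4))
d=P['sL']-P['sR'];yaw=np.arctan2(-d[0],d[1]);print('yaw',yaw,np.linalg.norm(d))
e=np.array([-np.sin(yaw),np.cos(yaw),0]);c0=(P['sL']+P['sR'])/2
for n in P:print(n,'rail y',(P[n]-c0)@e+.15)
print(tgt([.47,0,.18],yaw),tgt([P['hand'][0],P['hand'][1],.18],yaw))
E
```

```text
hand [ 0.4459 -0.0623  0.075 ]
sL [0.4744 0.2771 0.018 ]
sR [ 0.5419 -0.1174  0.018 ]
l1 [0.5794 0.0621 0.088 ]
l2 [0.5016 0.0492 0.088 ]
yaw 0.16924773190121165 0.400244220511318
hand rail y 0.020343861304369465
sL rail y 0.350122110255659
sR rail y -0.05012211025565902
l1 rail y 0.12043602921115243
l2 rail y 0.12088912371303964
(array([-42.32, -47.  ,   3.3 ]), np.float64(-35.47)) (array([-42.86, -53.66,   3.31]), np.float64(-35.47))
```

move_arm:
  translation:
    - [-3.3,-3.7,0]
    - [-6.6,-7.4,0]
    - [-9.9,-11.1,0]
    - [-13.2,-14.8,0]
    - [-16.5,-18.5,0]
  spin: [0,0,0,0,0]
  gripper: [8.5,8.5,8.5,8.5,8.5]

```text
time: 0.6
position: [0.3617, 0.3673, 0.2127]
tool_rot: [-0.0, 0.223, 0.975, -0.0]
wrist_force: [1.5, 0.1, -0.5]
opening: 0.085
finger_force: 0.0
```

move_arm:
  translation:
    - [-3.3,-3.7,0]
    - [-6.6,-7.4,0]
    - [-9.9,-11.1,0]
    - [-13.2,-14.8,0]
    - [-16.5,-18.5,0]
  spin: [0,0,0,0,0]
  gripper: [8.5,8.5,8.5,8.5,8.5]

```text
time: 1.1
position: [0.4297, 0.1291, 0.213]
tool_rot: [-0.0, 0.223, 0.975, 0.0]
wrist_force: [1.2, 0.2, -0.7]
opening: 0.0851
finger_force: 0.0
```

move_arm:
  translation:
    - [-3,-4,0]
    - [-6,-8,0]
    - [-9.3,-12,0]
    - [-9.8,-16.5,0]
    - [-9.8,-16.6,0]
  spin: [-7,-14,-21,-28,-35.5]
  gripper: [8.5,8.5,8.5,8.5,8.5]

```text
time: 1.6
position: [0.4448, -0.065, 0.2128]
tool_rot: [-0.0, -0.085, 0.996, -0.0]
wrist_force: [-0.5, 1.2, 0.6]
opening: 0.0847
finger_force: 0.0
```

```bash
python3 - <<'E'
from h import *
s=snap('wrist','w0.png'); print(s['time'],s['position'],q2R(s['tool_rot']).round(3),s['joint_pos'].round(2) if hasattr(s['joint_pos'],'round') else s['joint_pos'])
print(tgt([.4459,-.0623,.18],.169))
E
```

```text
1.6 [ 0.44477525 -0.06504484  0.21280656] [[-0.986 -0.169 -0.001]
 [-0.169  0.986 -0.001]
 [ 0.001 -0.001 -1.   ]] [-0.36  0.09  0.39  2.09 -0.04  0.96  1.8 ]
(array([-0.26,  0.41,  3.28]), np.float64(0.54))
```

View pics/w0.png

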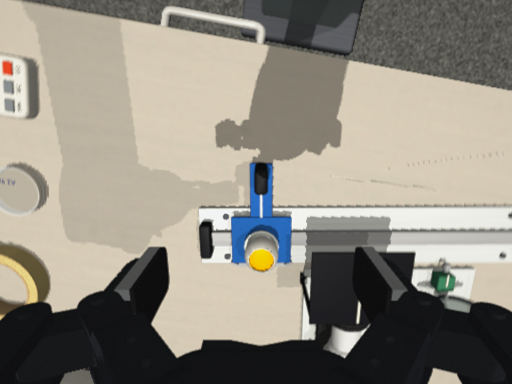

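The wrist view shows the handle at about (262,179), the rail running along the image rows (so the yaw is good), and the shade on the right. I'll measure both here.

```bash
python3 - <<'E'
from h import *
s=arm.observe()
a=cv2.imread('pics/w0.png');b=a[150:370,190:450];cv2.imwrite('pics/w0c.png',cv2.resize(b,None,fx=2.7,fy=2.7,interpolation=cv2.INTER_CUBIC))
for n,u,z in(('htop c',(262,185),.075),('h t',(262,164),.075),('h b',(262,193),.075),('railedgeL',(200,206),.008),('railedgeR',(510,207),.008),('stopR',(206,240),.018),('egg',(261,259),.07)):print(n,ray('wrist',u,z,s).round(4))
m=arm.camera_model('wrist');print(np.array(m['hand_eye']).round(3),np.array(m['camera_matrix']).round(0))
E
```

```text
htop c [ 0.4474 -0.0648  0.075 ]
h t [ 0.427  -0.0685  0.075 ]
h b [ 0.4554 -0.0634  0.075 ]
railedgeL [ 0.5032 -0.1316  0.008 ]
railedgeR [0.4372 0.2417 0.008 ]
stopR [ 0.5419 -0.1174  0.018 ]
egg [ 0.5288 -0.0511  0.07  ]
[[-0.001 -0.961 -0.275  0.07 ]
 [ 1.    -0.001 -0.    -0.   ]
 [ 0.    -0.275  0.961 -0.16 ]
 [ 0.     0.     0.     1.   ]] [[313.   0. 260.]
 [  0. 313. 196.]
 [  0.   0.   1.]]
```

View pics/w0c.png

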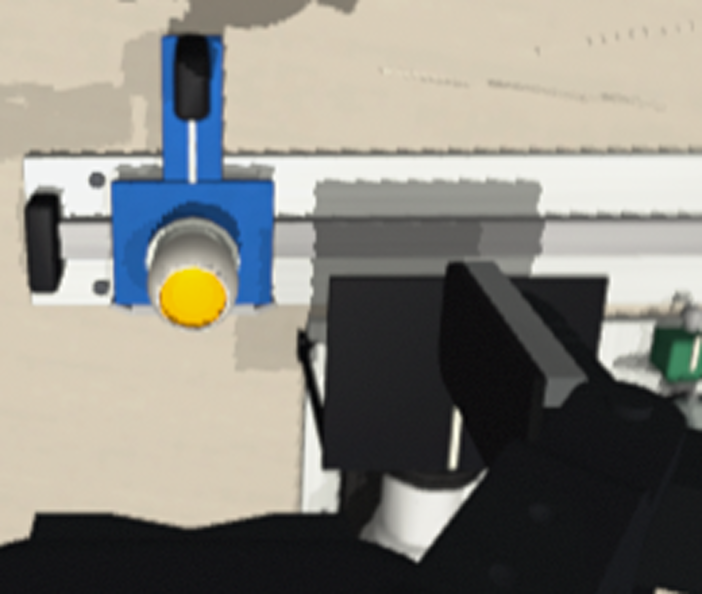

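The crop shows the handle column at 192 (pixel 261), the shade's near corners at (330,277) and (607,277), and its white line at (456,440).

```bash
python3 - <<'E'
from h import *
s=arm.observe();c=lambda x,y:(x/2.7+190-.3,y/2.7+150-.3)
yaw=.1715;e=np.array([-np.sin(yaw),np.cos(yaw),0]);x=np.array([np.cos(yaw),np.sin(yaw),0])
for n,u,z in(('shL',(330,277),.088),('shR',(607,277),.088),('line',(456,440),.088),('htop',(192,75),.075),('markline',(192,122),.026),('mark2',(192,180),.026),('stop',(43,240),.018)):
  p=ray('wrist',c(*u),z,s);print(n,p.round(4),(p@e).round(4),(p@x).round(4))
print(tgt([.4475,-.0645,.12],.1715,s))
E
```

```text
shL [ 0.5034 -0.0041  0.088 ] -0.09 0.4953
shR [0.4853 0.0965 0.088 ] 0.0122 0.4946
line [0.563  0.0599 0.088 ] -0.037 0.565
htop [ 0.4402 -0.0673  0.075 ] -0.1415 0.4223
markline [ 0.4711 -0.0617  0.026 ] -0.1412 0.4536
mark2 [ 0.4969 -0.0571  0.026 ] -0.1411 0.4798
stop [ 0.5401 -0.1181  0.018 ] -0.2085 0.512
(array([-0.39,  0.17,  9.28]), np.float64(0.4))
```

move_arm:
  translation:
    - [-0.4,-0.1,3]
    - [-0.4,-0.1,7]
    - [-0.4,-0.1,11]
    - [-0.4,-0.1,14]
    - [-0.4,-0.1,16.2]
  spin: [0.3,0.3,0.3,0.3,0.3]
  gripper: [8.5,8.5,8.5,8.5,8.5]

```text
time: 2.15
position: [0.4487, -0.0607, 0.0489]
tool_rot: [-0.001, -0.082, 0.997, 0.0]
wrist_force: [-0.7, -0.7, 0.3]
opening: 0.0853
finger_force: 0.0
```

move_arm:
  translation:
    - [0,0,0]
    - [0,0,0]
    - [0,0,0]
    - [0,0,0]
    - [0,0,0]
  spin: [0,0,0,0,0]
  gripper: [5,3,1,0.5,0.5]
  force: 50

```text
time: 2.65
position: [0.4508, -0.0612, 0.052]
tool_rot: [0.001, -0.082, 0.997, 0.0]
wrist_force: [-3.2, -0.9, 15.2]
opening: 0.0124
finger_force: 42.2
```

move_arm:
  translation:
    - [0,0,0]
    - [0,0,0]
    - [0,0,0]
    - [0,0,0]
    - [0,0,0]
  spin: [0,0,0,0,0]
  gripper: [0.5,0.5,0.5,0.5,0.5]

```text
time: 3.15
position: [0.4508, -0.0612, 0.0521]
tool_rot: [0.001, -0.082, 0.997, 0.0]
wrist_force: [-1.5, 1.1, 7.4]
opening: 0.0116
finger_force: 48.8
```

```bash
python3 - <<'E'
from h import *
s=snap('wrist','w1.png');snap('scene','s1.png')
a=cv2.imread('pics/w1.png');b=cv2.imread('pics/s1.png')[150:260,180:320]
cv2.imwrite('pics/j.png',cv2.resize(np.hstack([cv2.resize(a,(400,300)),cv2.resize(b,(382,300),interpolation=cv2.INTER_CUBIC)]),None,fx=1,fy=1))
print(s['wrist_force'],s['ft_torque'],s['opening'])
E
```

```text
[-1.52592179  1.10083965  7.3669374 ] [-0.03740848  0.30920171 -0.0189125 ] 0.011579227485129753
```

View pics/j.png

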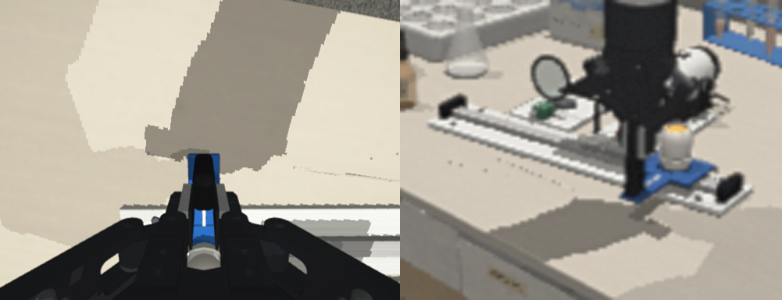

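The fin is held between the pads and the sled is intact on the rail. Now I slide it about 9 cm and check from there.

move_arm:
  translation:
    - [0,1,0]
    - [0,2.2,0]
    - [0,3.4,0]
    - [0,4.5,0]
    - [0,5.5,0]
  spin: [0,0,0,0,0]
  gripper: [0.5,0.5,0.5,0.5,0.5]

```text
time: 3.75
position: [0.4415, -0.0067, 0.0521]
tool_rot: [0.001, -0.082, 0.997, 0.0]
wrist_force: [-1.9, -1.7, 9.6]
opening: 0.0119
finger_force: 49.6
```

move_arm:
  translation:
    - [0,0.8,0]
    - [0,1.6,0]
    - [0,2.4,0]
    - [0,3.2,0]
    - [0,3.2,0]
  spin: [0,0,0,0,0]
  gripper: [0.5,0.5,0.5,0.5,0.5]

```text
time: 4.25
position: [0.4361, 0.0251, 0.0521]
tool_rot: [0.001, -0.082, 0.997, 0.0]
wrist_force: [-2.2, 0.8, 11.1]
opening: 0.0113
finger_force: 50.0
```

```bash
python3 - <<'E'
from h import *
s=snap('wrist','w2.png');snap('top','t2.png')
a=cv2.imread('pics/w2.png');b=cv2.imread('pics/t2.png')[165:225,185:310]
cv2.imwrite('pics/j2.png',np.hstack([cv2.resize(a,(400,300)),cv2.resize(b,(400,300),interpolation=cv2.INTER_CUBIC)]))
print(s['position'],s['wrist_force'],s['ft_torque'],s['opening'])
yaw=.1715;print(s['position']@np.array([-np.sin(yaw),np.cos(yaw),0]),s['position']@np.array([np.cos(yaw),np.sin(yaw),0]))
E
```

```text
[0.43614307 0.02505406 0.05207184] [-2.2177335   0.78334171 11.13755506] [0.12592254 0.61679642 0.03280694] 0.011266832042860175
-0.0497458920270439 0.4340205436428879
```

View pics/j2.png

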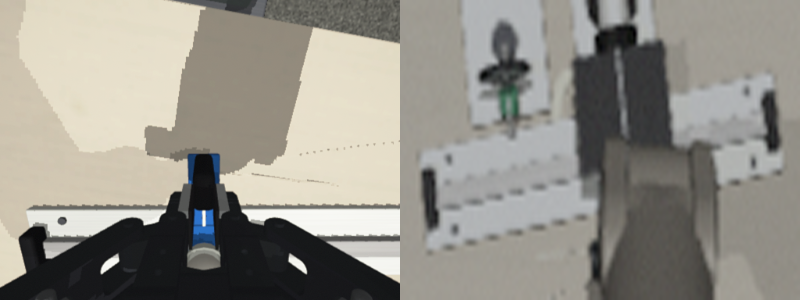

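The view shows the sled moving with the fin still gripped, and the arm clear of the shade. About 11 mm remain, so I'll step and watch the force.

move_arm:
  translation:
    - [0,0.3,0]
    - [0,0.6,0]
    - [0,0.6,0]
  spin: [0,0,0]
  gripper: [0.5,0.5,0.5]

```text
time: 4.65
position: [0.4352, 0.0306, 0.0521]
tool_rot: [0.001, -0.082, 0.997, 0.0]
wrist_force: [-2.1, -1.2, 10.5]
opening: 0.0118
finger_force: 50.0
```

move_arm:
  translation:
    - [0,0.15,0]
    - [0,0.15,0]
  spin: [0,0]
  gripper: [0.5,0.5]

```text
time: 4.85
position: [0.435, 0.0319, 0.0521]
tool_rot: [0.001, -0.082, 0.997, 0.0]
wrist_force: [-2.2, -1.5, 11.6]
opening: 0.0119
finger_force: 50.0
```

move_arm:
  translation:
    - [0,0.15,0]
    - [0,0.15,0]
  spin: [0,0]
  gripper: [0.5,0.5]

```text
time: 5.05
position: [0.4347, 0.0335, 0.0521]
tool_rot: [0.001, -0.082, 0.997, 0.0]
wrist_force: [-3.1, -1.3, 11.5]
opening: 0.0115
finger_force: 50.0
```

move_arm:
  translation:
    - [0,0.1,0]
    - [0,0.1,0]
  spin: [0,0]
  gripper: [0.5,0.5]

```text
time: 5.25
position: [0.4345, 0.0346, 0.0521]
tool_rot: [0.001, -0.082, 0.997, 0.0]
wrist_force: [-2.3, -0.5, 10.3]
opening: 0.0117
finger_force: 50.0
```

move_arm:
  translation:
    - [0,0.1,0]
    - [0,0.1,0]
  spin: [0,0]
  gripper: [0.5,0.5]

```text
time: 5.45
position: [0.4343, 0.0362, 0.0521]
tool_rot: [0.0, -0.082, 0.997, 0.001]
wrist_force: [-3.2, 2.7, 10.8]
opening: 0.0117
finger_force: 50.0
```

move_arm:
  translation:
    - [0,0.1,0]
    - [0,0.1,0]
  spin: [0,0]
  gripper: [0.5,0.5]

```text
time: 5.65
position: [0.4341, 0.0376, 0.0521]
tool_rot: [0.0, -0.082, 0.997, 0.001]
wrist_force: [-2.7, 2.3, 10.8]
opening: 0.0119
finger_force: 50.1
```

move_arm:
  translation:
    - [0,0.1,0]
    - [0,0.1,0]
  spin: [0,0]
  gripper: [0.5,0.5]

```text
time: 5.85
position: [0.434, 0.038, 0.0521]
tool_rot: [0.001, -0.082, 0.997, 0.001]
wrist_force: [-2.3, 0.1, 10.8]
opening: 0.0117
finger_force: 50.0
```

move_arm:
  translation:
    - [0,0.06,0]
    - [0,0.06,0]
    - [0,0.06,0]
  spin: [0,0,0]
  gripper: [0.5,0.5,0.5]

```text
time: 6.15
position: [0.434, 0.0382, 0.0521]
tool_rot: [0.001, -0.082, 0.997, 0.0]
wrist_force: [-2.2, -0.9, 10.8]
opening: 0.0119
finger_force: 50.0
```

move_arm:
  translation:
    - [0,0.06,0]
    - [0,0.06,0]
    - [0,0.06,0]
  spin: [0,0,0]
  gripper: [0.5,0.5,0.5]

```text
time: 6.45
position: [0.4339, 0.0382, 0.0521]
tool_rot: [0.001, -0.082, 0.997, 0.0]
wrist_force: [-1.9, -3.3, 11.2]
opening: 0.0117
finger_force: 50.0
```

The ball pulled the sled in, and the position now holds at y = 0.0382 while the push builds up. That is the detent, and it agrees with the measured lamp line. I'll relax the push.

move_arm:
  translation:
    - [0,-0.07,0]
    - [0,-0.07,0]
    - [0,-0.07,0]
    - [0,-0.07,0]
    - [0,-0.07,0]
  spin: [0,0,0,0,0]
  gripper: [0.5,0.5,0.5,0.5,0.5]

```text
time: 6.95
position: [0.434, 0.0381, 0.0521]
tool_rot: [0.001, -0.082, 0.997, 0.0]
wrist_force: [-2.8, -0.3, 11.2]
opening: 0.0116
finger_force: 50.0
```

```bash
python3 - <<'E'
from h import *
s=snap('scene','s3.png');snap('wrist','w3.png')
a=cv2.imread('pics/s3.png')[150:255,190:330];b=cv2.imread('pics/w3.png')
cv2.imwrite('pics/j3.png',np.hstack([cv2.resize(a,(400,300),interpolation=cv2.INTER_CUBIC),cv2.resize(b,(400,300))]))
print(s['position'],s['wrist_force'],s['joint_velocities'])
E
```

```text
[0.43398599 0.03809053 0.05209441] [-2.84983501 -0.32249281 11.15532062] [ 6.56329500e-04  7.07591914e-04  1.24087953e-03  7.90962727e-04
 -6.50343892e-05  7.37445411e-04  6.43738263e-05]
```

View pics/j3.png

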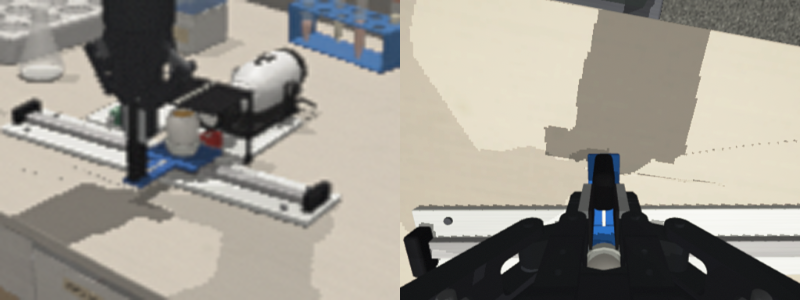

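The egg stands under the shade, in line with the lamp and the red block. The fin is still gripped, the side force is near zero and the arm is at rest.

```bash
python3 -c "
from bench import arm
print(arm.finish_job())"
```

```text
the job is handed in; nothing more can be done
None
```

The sled is at the lamp station with the red block's ball home in the notch by force and position readings; the job is handed in with the handle still gripped and the sled at rest.

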